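# Check tube adapters on gauge pins

## Task

One of the three blue tube adapters has shrunk. Slide each one along its trough onto its gauge pin as far as it will go without forcing it: the sound ones go fully home against the grey stop block, the shrunk one stops well short. Only when all three have been tried and stand on their pins, draw the shrunk one back off its pin and put it in the red reject tray; leave the two sound ones fully home on their pins and the other things on the bench undisturbed.

Things in the scene. Friction and masses are not known exactly. Their poses are not given: they have to be found in the camera images.
- gauge: Grey fixed gauge. Origin under the centre of its base plate (200 x 250 x 12 mm, x by y by z). Three aluminium V troughs run along x at y = -85, 0, +85 mm from x = -95 mm to the stop block. A trough is 31 mm wide, edges 35 mm above the bench; an adapter in it has its axis 45 mm above the bench, in line with its pin, and slides freely (polished), under 1 N.
- stop (a point): Point on the stop block's face (which faces the gauge's -x), at gauge x = +70 mm, behind the middle pin, 45 mm high; the block's top is 65 mm high. A sound adapter fully home has its far end on this face (centre at gauge x = +50 mm); the shrunk one stops with about 12 mm of pin inside it (centre at about +30 mm).
- pin_right (a point): Centre of the flat nose of the right (-y) gauge pin, nearest the robot, at 45 mm height. The pin is steel, 16 mm diameter, 32 mm long, level, and points along the gauge's -x; the nose edge is bevelled.
- pin_middle (a point): Centre of the flat nose of the middle gauge pin, nearest the robot, at 45 mm height. The pin is steel, 16 mm diameter, 32 mm long, level, and points along the gauge's -x; the nose edge is bevelled.
- pin_left (a point): Centre of the flat nose of the left (+y) gauge pin, nearest the robot, at 45 mm height. The pin is steel, 16 mm diameter, 32 mm long, level, and points along the gauge's -x; the nose edge is bevelled.
- adapter_a: Blue plastic tube adapter: plain round sleeve, 40 mm long, 32 mm outside diameter, about 35 g, 20 mm mouth at both ends. Lies in one of the troughs (which one varies), 15 to 80 mm short of its pin. All three look alike; two are sound, one (not known which) has shrunk inside. Origin at its centre, x along its bore.
- adapter_b: Blue plastic tube adapter: plain round sleeve, 40 mm long, 32 mm outside diameter, about 35 g, 20 mm mouth at both ends. Lies in one of the troughs (which one varies), 15 to 80 mm short of its pin. All three look alike; two are sound, one (not known which) has shrunk inside. Origin at its centre, x along its bore.
- adapter_c: Blue plastic tube adapter: plain round sleeve, 40 mm long, 32 mm outside diameter, about 35 g, 20 mm mouth at both ends. Lies in one of the troughs (which one varies), 15 to 80 mm short of its pin. All three look alike; two are sound, one (not known which) has shrunk inside. Origin at its centre, x along its bore.
- reject_tray: Red open tray, fixed, 150 x 120 mm (x by y), walls 35 mm high and 4 mm thick, floor 4 mm thick, on the left or the right of the gauge. Origin under its centre on the bench.
- dish_1: Bystander: closed cream petri dish, 91 mm diameter, 16 mm high, on the bench with dish_2 on it. Origin at the centre of its underside.
- dish_2: Bystander: another such dish, on top of dish_1.
- dish_3: Bystander: another such dish, alone on the bench.
- marker: Bystander: white marker pen with a green cap, 125 mm long, 13 mm thick, lying on the bench.
- tube_1: Bystander: clear tube with orange cap, 117 mm long, lying in the white tray (same size as the red one).
- tube_2: Bystander: another such tube beside it.
- amber_bottle: Bystander: amber bottle, 56 mm diameter, 100 mm tall. Origin at the centre of its underside.
- jar: Bystander: white jar with orange lid, 64 mm diameter, 75 mm tall. Origin at the centre of its underside.
Things that resemble listed ones, but are neither listed nor needed, are in the scene too. What is shaped like the adapter_b but black, brown or white is not meant.

How it is judged (in metres and radians):
On the way:
1. all three adapters have been slid onto their pins as far as they go: the sound ones home, the shrunk one stopped on its pin (x of adapter_a in the frame of gauge between 0.046 and 0.06 m and z of adapter_a in the frame of gauge between 0.038 and 0.053 m and angle between the x axis of each of adapter_a, adapter_c, adapter_b and the x axis of gauge, either way round below 0.12 rad and x of adapter_c in the frame of gauge between 0.046 and 0.06 m and z of adapter_c in the frame of gauge between 0.038 and 0.053 m and x of adapter_b in the frame of gauge between 0.024 and 0.036 m and z of adapter_b in the frame of gauge between 0.038 and 0.053 m), for 0.2 s.
At the end, for the whole second after the job is handed in: The two sound adapters are on their pins with their far ends within 4 mm of the stop block, the shrunk one lies or stands in the red tray (its centre over the tray floor and under 32 mm high); all at rest (x of adapter_a in the frame of gauge between 0.046 and 0.06 m and z of adapter_a in the frame of gauge between 0.038 and 0.053 m and angle between the x axis of each of adapter_a, adapter_c and the x axis of gauge, either way round below 0.12 rad and x of adapter_c in the frame of gauge between 0.046 and 0.06 m and z of adapter_c in the frame of gauge between 0.038 and 0.053 m and x of adapter_b in the frame of reject_tray between -0.06 and 0.06 m and y of adapter_b in the frame of reject_tray between -0.045 and 0.045 m and z of adapter_b in the frame of reject_tray below 0.032 m and linear speed of each of adapter_a, adapter_c, adapter_b below 0.02 m/s); the robot touches nothing.
It fails at once if a bystander was moved more than 30 mm (distance of any of dish_1, dish_2, dish_3, marker, tube_1, tube_2, amber_bottle, jar from where it was at the start of the episode above 0.03 m).
It fails at once if an adapter was forced against the gauge with more than 120 N (all its contacts with the gauge added up; a push of roughly 35 N) (contact force between any of adapter_a, adapter_c, adapter_b and gauge above 120 N).
It also fails if it takes over 61 s, if anything falls off the work surface, if the arm or the gripper's body presses on something with over 40 N, if the wrist force passes 120 N, or if a joint passes its speed limit or range.

## Robot

A 6-joint arm with a two-finger parallel gripper is mounted at the origin on the work surface. World frame = base frame: x ahead of the robot, y to its left, z up, the work surface at z = 0. Lengths are in m, angles in degrees, forces in N, time in s.
With the tool pointing down it reaches from about 0.4 to 0.825 m from the base axis. Payload 7 kg.
Tool frame: the origin (TCP) lies on the centre line of the jaws, within the pads' length; the fingertips stand 19 mm ahead of it and the grasp point (between the pads) is the TCP (r.tips_ahead is the distance from the TCP to the fingertips, in m); z points along the fingers, y is the line along which they close (so a half turn about z gives the same grasp; the last joint's range is limited). The gripper opens to 88 mm and grips with 3 to 60 N. Pads are 19 mm wide; open, the fingers measure 130 mm over their backs; the gripper's body (78 mm by 193 mm) begins 47 mm behind the grasp point.
Start: joints at [16.507, 20.546, 0.682, 0, -70.136, -16.507], TCP at [0.675, -0, 0.219] pointing down, gripper open.
Joint ranges: [-176.03, 176.03], [-82.01, 121.73], [-58.28, 71.71], [-173.87, 95.51], [-174.79, -0.11], [-173.66, 173.66]. Speed limits (degrees/s): [136.94, 136.94, 172.46, 180, 180, 180].

## Interface

Orientations are given as [roll, pitch, yaw] about the fixed x, y, z axes, in that order (R = Rz(yaw) Ry(pitch) Rx(roll)).
In Python, from plant import r, viewer, close_job gives the robot as it stands. The module is installed in compiled form; this text tells all that it offers.
- The arm moves only by the tool arm_command, never from a script. Its arguments are lists of equal length, an entry for each row: "travel": the shift along the world's x, y, z scaled (see below), a list of three; "delta_rot": the turn, a rotation vector about the world's x, y, z scaled (see below), a list of three. In form: {"travel": [[dx, dy, dz], ...], "delta_rot": [[rx, ry, rz], ...]}. A call has 1 to 20 rows; each row is the pose to reach, as a shift and turn from the pose commanded when the call began; what a row does not reach only later rows make up. The controller multiplies each number of a shift by 0.5 m and each number of a turn by 90 degrees. A row lasts 1/8 s, in which the tool goes at most 62.5 mm and 10.7 degrees, less where a joint would pass 70% of its speed; a pose out of reach is approached as far as the arm can. A call with a number of a shift or a turn outside -1 to 1 is refused whole. A call with a gripper value outside its range is refused whole. "grip" is the opening, from 0 (shut) to 1 (fully open), set as the call begins (left out, the last holds). The fingers move at their own pace and stop on an object; "newtons" is the grip in N (left out, the last holds). Time passes only in rows, so rows that repeat a pose let the fingers close. It gives the time, the measured TCP pose, the force, the opening and the grip force at its end, in the units of the state.
- r.get_state(): the state, without advancing time (a new reading comes with each control period).
- viewer.capture(name): name is "scene" or "side" or "wrist"; returns a dict with "img" (480x640x3 uint8, red, green, blue), "camera_matrix" (3x3 intrinsics, pixels), "distortion" ([k1, k2, p1, p2, k3] as OpenCV has them; the pictures are not rectified), "R" (3x3) and "t" (3): a world point X has camera coordinates R X + t; the wrist camera has in their place "mount" (4x4, takes a point from camera to tool coordinates, whose origin is the TCP and whose axes are the flange's). Camera axes: x right, y down, z forward; pixel columns grow to the right and rows downward; lengths in m; the calibration is good to about 2 mm. A picture is of the moment at which its call begins: read the wrist's pose just before it. There is no depth.
- close_job(): hands the job in; it is judged then, once.
The state is a dict: "time_s": time; "joints": joint angles; "qd": joint speeds; "joint_torque": joint torques, N m; "tcp_pos": TCP position; "eef_rot": TCP orientation; "contact_force": force on the tool from outside, world axes, zero at the start; "moment": the same for the moment, N m; "gripper_width": finger opening in m; "gripper_force": force on a finger pad.
Only numpy, scipy, OpenCV 4.12 (cv2) and the standard library are available. Lean on these libraries where they do the work, as an engineer would, in place of code of your own. Each camera call takes 0.05 s, during which the arm holds its last target. There are 200 camera calls.

## Working session

There is one attempt and no reset: what is moved stays moved. The work goes in short steps, Python scripts to look and compute and a tool call to move; the robot and the scene stay as the last step left them, time stands still between calls to the robot, and variables do not carry over. Pictures are saved under pics/ and viewed, at most 10 in all, crops included, and the job is handed in when it is done.

Besides the shell and the picture viewer there is one more tool, called as name(argument=value, ...) on one line, values as JSON. arm_command: Moves the arm, as the interface text tells. Shifts and turns lie within -1 to 1; 1 stands for 0.5 m of shift or 90 degrees of turn. Its arguments: {"type":"object","properties":{"travel":{"type":"array"},"delta_rot":{"type":"array"},"grip":{"type":"number"},"newtons":{"type":"number"}},"required":["travel","delta_rot"]}

```bash
mkdir -p pics; cat > h.py <<'E'
import numpy as np, cv2, pickle
def ray(c,uv,R=None,t=None):
    R=c["R"] if R is None else R; t=c["t"] if t is None else t
    p=cv2.undistortPoints(np.array(uv,float).reshape(-1,1,2),np.array(c["camera_matrix"]),np.array(c["distortion"])).reshape(-1,2)
    d=np.c_[p,np.ones(len(p))]@np.array(R); return -np.array(R).T@np.array(t), d
def onz(c,uv,z,**k):
    o,d=ray(c,uv,**k); s=(z-o[2])/d[:,2]; return o+d*s[:,None]
def load(n): return pickle.load(open(n+'.pkl','rb'))
E
python3 - <<'E'
from plant import r,viewer
import cv2,pickle
print(r.get_state())
for n in ["scene","side","wrist"]:
    c=viewer.capture(n); pickle.dump(c,open(n+'.pkl','wb')); cv2.imwrite(f'pics/{n}.png',c["img"][:,:,::-1])
    print(n,{k:v for k,v in c.items() if k!='img'})
E
```

```text
{'time_s': 0.0, 'joints': array([ 1.65070560e+01,  2.05890292e+01,  6.34537981e-01, -2.03528988e-02,
       -7.01374235e+01, -1.65058680e+01]), 'qd': array([-0.0444501 , -0.00802555,  0.04935458,  0.0691636 ,  0.0426173 ,
       -0.13365017]), 'joint_torque': array([-8.00930356e-04, -5.82726967e+01,  2.93058443e+01,  6.99745238e+00,
        6.93249181e-03, -2.06530804e-04]), 'tcp_pos': array([ 6.74491734e-01, -2.64603867e-05,  2.17654944e-01]), 'eef_rot': array([ 1.79906437e+02, -7.77192872e-03, -9.00057362e+01]), 'contact_force': array([-0.30051504, -0.60180722,  0.41080857]), 'moment': array([0.01138494, 0.03318612, 0.01173182]), 'gripper_force': 0.0, 'gripper_width': 0.08760427178597391}
scene {'camera_matrix': array([[496.08487389,   0.        , 324.39302972],
       [  0.        , 496.08487389, 231.48301734],
       [  0.        ,   0.        ,   1.        ]]), 'distortion': array([-0.03121822,  0.        ,  0.        ,  0.        ,  0.        ]), 'R': array([[-0.02197064,  0.99973467, -0.00691985],
       [ 0.67332978,  0.00968036, -0.73927891],
       [-0.73901576, -0.02090177
[... 455 characters left out ...]
39, -0.49106948, -0.73804225]]), 't': array([0.39707738, 0.30706507, 0.79145488])}
wrist {'camera_matrix': array([[331.76895418,   0.        , 313.70603656],
       [  0.        , 331.76895418, 236.14362357],
       [  0.        ,   0.        ,   1.        ]]), 'distortion': array([-0.00974212,  0.        ,  0.        ,  0.        ,  0.        ]), 'mount': array([[-8.37122130e-04, -9.59057885e-01, -2.83208883e-01,
         7.51339917e-02],
       [ 9.99998951e-01, -1.13769773e-03,  8.96852974e-04,
         3.04996159e-04],
       [-1.18234002e-03, -2.83207835e-01,  9.59057831e-01,
        -1.66293473e-01],
       [ 0.00000000e+00,  0.00000000e+00,  0.00000000e+00,
         1.00000000e+00]])}
```

View pics/scene.png

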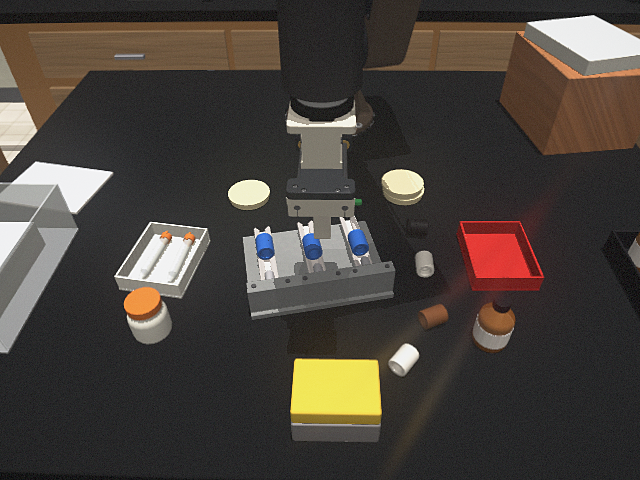

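View pics/side.png

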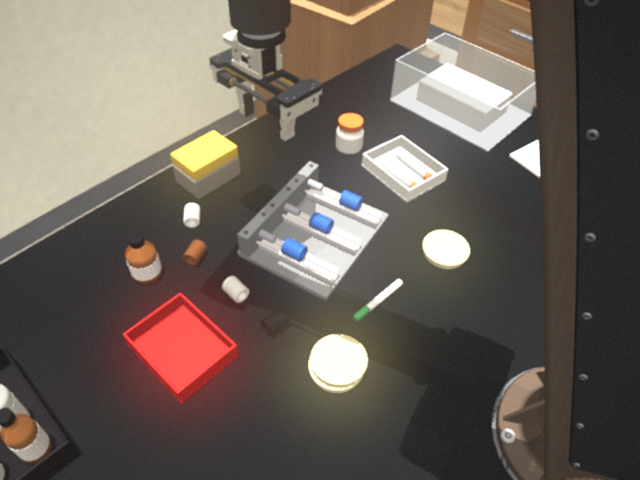

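View pics/wrist.png

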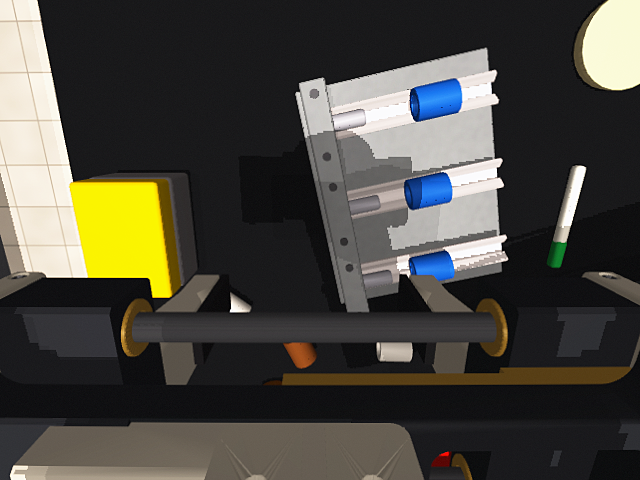

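The three views show the gauge ahead with its stop on the far (+x) side, an adapter in each trough, and the red tray to its left (+y). In the wrist view the adapters are near (437,100), (428,190) and (432,265). Next I'll measure them.

```bash
cat >> h.py <<'E'
def blobs(c,lo,hi,amin):
    hsv=cv2.cvtColor(c["img"],cv2.COLOR_RGB2HSV); m=cv2.inRange(hsv,lo,hi)
    n,l,s,ce=cv2.connectedComponentsWithStats(m); return [(ce[i],s[i],(l==i).astype(np.uint8)) for i in range(1,n) if s[i][4]>amin]
BLUE=((105,120,50),(125,255,255)); RED=((0,220,60),(4,255,255))
def triang(c1,u1,c2,u2):
    o1,d1=ray(c1,[u1]);o2,d2=ray(c2,[u2]);d1=d1[0];d2=d2[0]
    A=np.c_[d1,-d2];s=np.linalg.lstsq(A,o2-o1,rcond=None)[0]
    p,q=o1+d1*s[0],o2+d2*s[1];return (p+q)/2,np.linalg.norm(p-q)
def wristcam(c,st):
    from scipy.spatial.transform import Rotation as Ro
    T=np.eye(4);T[:3,:3]=Ro.from_euler('xyz',st["eef_rot"],degrees=True).as_matrix();T[:3,3]=st["tcp_pos"]
    W=np.linalg.inv(T@c["mount"]);c["R"]=W[:3,:3];c["t"]=W[:3,3];return c
E
python3 - <<'E'
from h import *
w=load('wrist'); wristcam(w,dict(eef_rot=[179.906,-.008,-90.006],tcp_pos=[.67449,0,.21765]))
s=load('scene');d=load('side')
for n,c in (('scene',s),('side',d),('wrist',w)):
    for b in blobs(c,*BLUE,60):
        rc=cv2.minAreaRect(cv2.findNonZero(b[2]))
        print(n,b[0].round(1),b[1],onz(c,[rc[0]],.045).round(4),rc[1:])
for n,c in (('scene',s),('side',d)):
    for b in blobs(c,*RED,500):
        h=cv2.convexHull(cv2.findNonZero(b[2])); q=cv2.approxPolyDP(h,6,True).reshape(-1,2)
        print(n,'red',q.tolist(), onz(c,q,.035).round(3).tolist())
i=w["img"][30:330,280:560,::-1]; cv2.imwrite('pics/wcrop.png',cv2.resize(i,None,fx=2,fy=2,interpolation=cv2.INTER_CUBIC))
E
```

```text
scene [357.7 241.9] [348 229  21  27 399] [[0.5458 0.0591 0.045 ]] ((25.930675506591797, 16.76007080078125), 71.56504821777344)
scene [264.3 245.8] [256 233  18  26 392] [[ 0.5575 -0.1124  0.045 ]] ((25.0, 17.0), 90.0)
scene [311.5 246.6] [303 233  19  27 376] [[ 0.5577 -0.0255  0.045 ]] ((26.19384765625, 16.492422103881836), 75.96376037597656)
side [349.9 198.9] [340 190  22  19 221] [[ 0.5607 -0.112   0.045 ]] ((20.814598083496094, 13.402568817138672), 23.96249008178711)
side [320.5 221.8] [310 214  22  17 253] [[ 0.5578 -0.0234  0.045 ]] ((21.402952194213867, 13.130644798278809), 23.198591232299805)
side [293.2 248.4] [282 238  24  22 333] [[0.5462 0.0612 0.045 ]] ((23.255107879638672, 15.652474403381348), 26.56505012512207)
wrist [435.5  99.6] [ 410   79   52   43 1716] [[ 0.5572 -0.1106  0.045 ]] ((34.16655349731445, 53.47336196899414), 77.47119140625)
wrist [427.8 190.5] [ 404  172   48   38 1373] [[ 0.5562 -0.0238  0.045 ]] ((30.438047409057617, 47.12489318847656), 78.11134338378906)
wrist [433.  265.3] [409 250  46  31 995] [[0.5442 0.0611 0.045 ]] ((28.879608154296875, 43.31941604614258), 77.6609115600586)
```

View pics/wcrop.png

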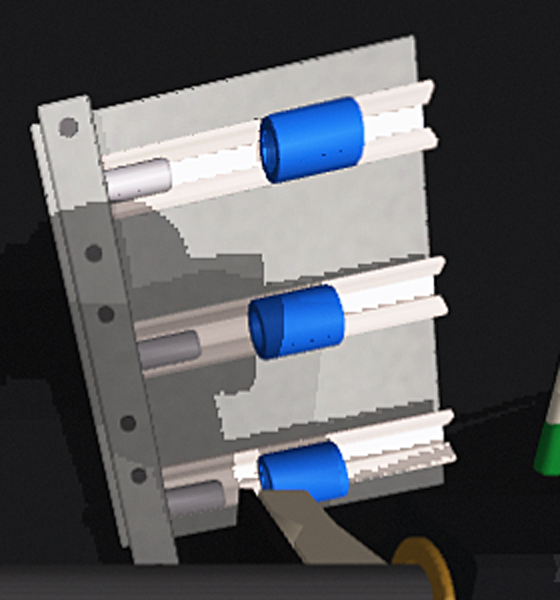

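The crop shows the trough ends on the right (about (435,112), (445,287) and (453,436)), the pin noses at (170,174), (200,346) and (223,497), and the stop's top front edge running from (90,97) to (177,562).

```bash
python3 - <<'E'
from h import *
w=load('wrist'); wristcam(w,dict(eef_rot=[179.906,-.008,-90.006],tcp_pos=[.67449,0,.21765]));pickle.dump(w,open('wrist.pkl','wb'))
s=load('scene');d=load('side')
f=lambda p:np.array(p,float)/2+[280,30]
for nm,p,z in (('ends',[(433,84),(437,140),(444,262),(446,312),(452,412),(454,460)],.035),('noses',[(170,174),(200,346),(223,497)],.045),('edge',[(90,97),(177,562)],.065),('holes',[(68,127),(138,475)],.065)):
    X=onz(w,f(p),z); v=X[-1]-X[0]; print(nm,X.round(4).tolist(),'yaw',np.degrees(np.arctan2(-v[0],v[1])).round(2))
for n,c in (('scene',s),('side',d)):
    I=c["img"].astype(int); m=((I[...,0]>90)&(I[...,1]<60)&(I[...,2]<60)).astype(np.uint8)
    k,l,st,ce=cv2.connectedComponentsWithStats(m); i=1+np.argmax(st[1:,4])
    h=cv2.convexHull(cv2.findNonZero((l==i).astype(np.uint8))); q=cv2.approxPolyDP(h,5,True).reshape(-1,2)
    print(n,'red',q.tolist(), onz(c,q,.035).round(3).tolist())
E
```

```text
ends [[0.4974, -0.1366, 0.035], [0.4916, -0.1114, 0.035], [0.479, -0.0527, 0.035], [0.4738, -0.0269, 0.035], [0.4616, 0.0281, 0.035], [0.4559, 0.0563, 0.035]] yaw 12.15
noses [[0.624, -0.0948, 0.045], [0.6049, -0.0107, 0.045], [0.5874, 0.074, 0.045]] yaw 12.22
edge [[0.6636, -0.1257, 0.065], [0.6148, 0.1031, 0.065]] yaw 12.03
holes [[0.6733, -0.1135, 0.065], [0.6373, 0.0528, 0.065]] yaw 12.21
scene red [[539, 289], [472, 290], [456, 233], [459, 221], [520, 221], [544, 277]] [[0.647, 0.366, 0.035], [0.651, 0.251, 0.035], [0.507, 0.248, 0.035], [0.472, 0.26, 0.035], [0.471, 0.381, 0.035], [0.619, 0.383, 0.035]]
side red [[246, 343], [234, 390], [194, 412], [172, 411], [142, 395], [128, 376], [122, 335], [183, 286], [232, 308]] [[0.463, 0.251, 0.035], [0.413, 0.318, 0.035], [0.428, 0.383, 0.035], [0.452, 0.406, 0.035], [0.505, 0.423, 0.035], [0.547, 0.421, 0.035], [0.617, 0.387, 0.035], [0.628, 0.254, 0.035], [0.531, 0.223, 0.035]]
```

arm_command(travel=[[-0.06,-0.01,-0.04],[-0.12,-0.02,-0.08],[-0.18,-0.03,-0.12],[-0.238,-0.044,-0.18],[-0.238,-0.044,-0.18],[-0.238,-0.044,-0.18],[-0.238,-0.044,-0.18],[-0.238,-0.044,-0.18],[-0.238,-0.044,-0.18],[-0.238,-0.044,-0.18]], delta_rot=[[0,0,-0.11],[0,0,-0.22],[0,0,-0.33],[0,0,-0.44],[0,0,-0.55],[0,0,-0.66],[0,0,-0.77],[0,0,-0.865],[0,0,-0.865],[0,0,-0.865]], grip=0.6, newtons=5)

```text
time_s: 1.4
tcp_pos: [0.5559, -0.022, 0.1285]
eef_rot: [180.0, -0.0, -167.7]
contact_force: [-1.5, -0.6, 0.0]
gripper_width: 0.0523
gripper_force: 0.0
```

```bash
cat > look.py <<'E'
import sys
from plant import r,viewer
from h import *
def look(name='wrist',save=None):
    st=r.get_state(); c=viewer.capture(name)
    if name=='wrist': wristcam(c,st)
    if save: cv2.imwrite(f'pics/{save}.png',c["img"][:,:,::-1]); pickle.dump(c,open(save+'.pkl','wb'))
    return st,c
O=np.array([.5686,-.019]);a=np.radians(12.15);G=np.array([[np.cos(a),np.sin(a)],[-np.sin(a),np.cos(a)]])
def g(X): return (np.atleast_2d(X)[:,:2]-O)@G.T
E
python3 - <<'E'
from look import *
st,c=look('wrist','w1'); print(st["time_s"],st["tcp_pos"],st["eef_rot"],st["contact_force"],st["gripper_width"],g(st["tcp_pos"]))
for b in blobs(c,*BLUE,100):
    rc=cv2.minAreaRect(cv2.findNonZero(b[2])); X=onz(c,[rc[0]],.045); print(b[1],X.round(4),g(X).round(4),rc)
E
```

```text
1.4 [ 0.55592605 -0.02201163  0.12847566] [ 1.79999250e+02 -7.69660037e-03 -1.67661238e+02] [-1.48769131 -0.60489373  0.0224763 ] 0.05234906112926378 [[-0.01302392 -0.00027666]]
[ 176  192   47   58 2353] [[ 0.5588 -0.1105  0.045 ]] [[-0.0288 -0.0874]] ((199.3428955078125, 220.2289581298828), (57.460079193115234, 43.1017951965332), 85.36454010009766)
[ 289  213   41   59 2188] [[ 0.558  -0.0238  0.045 ]] [[-0.0113 -0.0025]] ((309.0, 242.0), (58.0, 40.0), 90.0)
[ 395  221   45   58 2257] [[0.546  0.0611 0.045 ]] [[-0.0053  0.0831]] ((416.68035888671875, 249.5164031982422), (41.64643859863281, 57.761802673339844), 5.19442892074585)
```

View pics/w1.png

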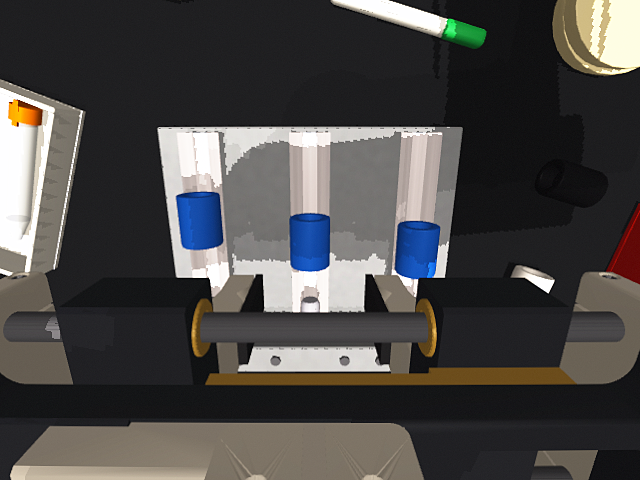

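The close view puts the middle adapter at column 309, against a jaw midpoint of about 314. All views agree on a shift of 2 mm to -y, so I'll correct for that and descend.

arm_command(travel=[[0.003,-0.0035,-0.05],[0.003,-0.0035,-0.1],[0.003,-0.0035,-0.145],[0.003,-0.0035,-0.145]], delta_rot=[[0,0,0],[0,0,0],[0,0,0],[0,0,0]])

```text
time_s: 1.95
tcp_pos: [0.5562, -0.0241, 0.0546]
eef_rot: [-180.0, -0.2, -167.8]
contact_force: [-0.3, 0.8, -0.1]
gripper_width: 0.0525
gripper_force: 0.0
```

arm_command(travel=[[0,0,0],[0,0,0],[0,0,0],[0,0,0]], delta_rot=[[0,0,0],[0,0,0],[0,0,0],[0,0,0]], grip=0.2, newtons=5)

```text
time_s: 2.45
tcp_pos: [0.5576, -0.0237, 0.0565]
eef_rot: [180.0, 0.0, -167.8]
contact_force: [-0.2, -0.4, -0.2]
gripper_width: 0.0197
gripper_force: 0.0
```

```bash
python3 - <<'E'
from look import *
st,c=look('wrist','w2'); print(st["time_s"],st["tcp_pos"],g(st["tcp_pos"]),st["contact_force"],st["gripper_width"],st["gripper_force"])
for b in blobs(c,*BLUE,100):
    rc=cv2.minAreaRect(cv2.findNonZero(b[2])); X=onz(c,[rc[0]],.045); print(b[1],X.round(4),g(X).round(4))
E
```

```text
2.45 [ 0.55764862 -0.02371769  0.05648336] [[-0.011699   -0.00230706]] [-0.20729686 -0.4375203  -0.15815858] 0.01973155485727629 0.0
[ 126  208   69   82 4326] [[ 0.5579 -0.1103  0.045 ]] [[-0.0297 -0.087 ]]
[ 284  237   56   76 3549] [[ 0.5565 -0.0238  0.045 ]] [[-0.0129 -0.0021]]
[ 429  246   62   47 1920] [[0.533  0.0584 0.045 ]] [[-0.0185  0.0832]]
```

View pics/w2.png

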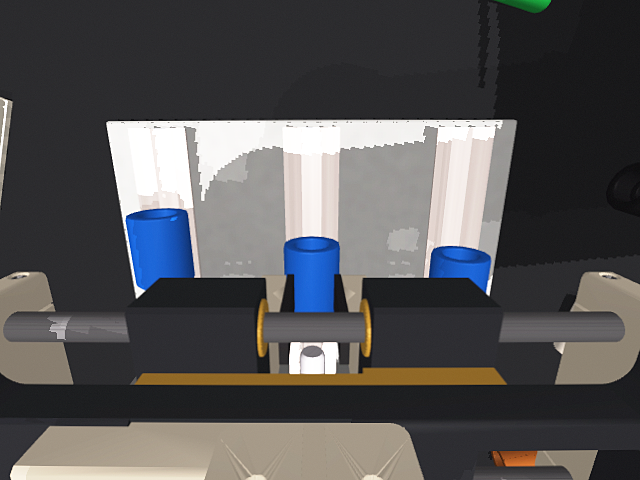

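The jaws have closed to 20 mm without any force, although the adapter is still there between them, with its near face at (312,245). I'll check the fingertip offset.

```bash
python3 - <<'E'
from look import *
st=r.get_state();print(r.tips_ahead,[x for x in dir(r) if x[0]!='_'],st["time_s"],st["gripper_width"],st["gripper_force"],st["contact_force"])
_,c=look('side','s2'); i=c["img"][140:300,240:440,::-1]; cv2.imwrite('pics/s2c.png',cv2.resize(i,None,fx=4,fy=3.75,interpolation=cv2.INTER_CUBIC)[:600])
st=r.get_state();print(st["gripper_width"],st["gripper_force"])
E
```

```text
0.019 ['Unreachable', 'get_state', 'tips_ahead'] 2.5 0.01889352967824142 0.0 [-0.50511411  0.27170895  0.7628865 ]
0.01811766281444653 0.0
```

View pics/s2c.png

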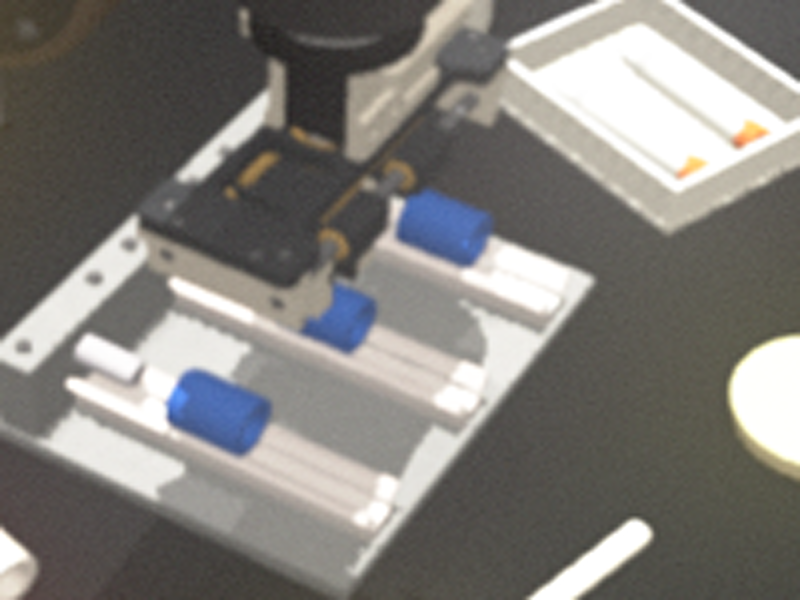

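```bash
python3 - <<'E'
from look import *
def P(c,X): return cv2.projectPoints(np.array(X,float).reshape(-1,1,3),cv2.Rodrigues(np.array(c["R"]))[0],np.array(c["t"]),np.array(c["camera_matrix"]),np.array(c["distortion"]))[0].reshape(-1,2).round(0).tolist()
def W(x,y,z): return np.r_[O+np.array([x,y])@G,z]
pts={'tcp':W(-.0117,-.0022,.0565),'tip':W(-.0117,-.0022,.0375),'near end':W(-.032,-.0022,.045),'near top':W(-.032,-.0022,.061),'far end top':W(.008,-.0022,.061),'nose':W(.038,-.0022,.045),'L':W(-.0117,.0138,.045)}
w=load('w2');s=load('s2')
for k,v in pts.items():
    p=P(s,v)[0]; print(k,P(w,v),[round((p[0]-240)*4),round((p[1]-140)*3.75)])
E
```

```text
tcp [[311.0, 285.0]] [324, 292]
tip [[311.0, 271.0]] [324, 319]
near end [[311.0, 243.0]] [360, 322]
near top [[311.0, 252.0]] [360, 300]
far end top [[311.0, 321.0]] [292, 270]
nose [[312.0, 350.0]] [236, 270]
L [[339.0, 276.0]] [308, 326]
```

```bash
python3 - <<'E'
from look import *
c=load('w2'); 
for b in blobs(c,*BLUE,100):
    x=[(y,np.flatnonzero(b[2][y])[[0,-1]].tolist()) for y in range(238,316,6) if b[2][y].any()]; print(x)
a=load('w2')["img"][225:385,235:395,::-1]; b=load('s2')["img"][170:260,270:380,::-1]
cv2.imwrite('pics/z.png',np.hstack([cv2.resize(a,(400,400),interpolation=cv2.INTER_CUBIC),cv2.resize(b,(400,400),interpolation=cv2.INTER_CUBIC)]))
E
```

```text
[(238, [129, 189]), (244, [130, 190]), (250, [131, 191]), (256, [132, 192]), (262, [133, 192]), (268, [134, 193]), (274, [135, 194]), (280, [136, 157]), (286, [138, 150])]
[(238, [296, 328]), (244, [285, 338]), (250, [284, 339]), (256, [284, 339]), (262, [284, 338]), (268, [284, 338]), (274, [285, 338]), (280, [294, 334]), (286, [294, 334]), (292, [294, 333]), (298, [294, 333]), (304, [294, 333]), (310, [294, 333])]
[(250, [433, 478]), (256, [431, 489]), (262, [430, 490]), (268, [430, 489]), (274, [429, 488]), (280, [471, 487]), (286, [477, 486]), (292, [484, 485])]
```

View pics/z.png

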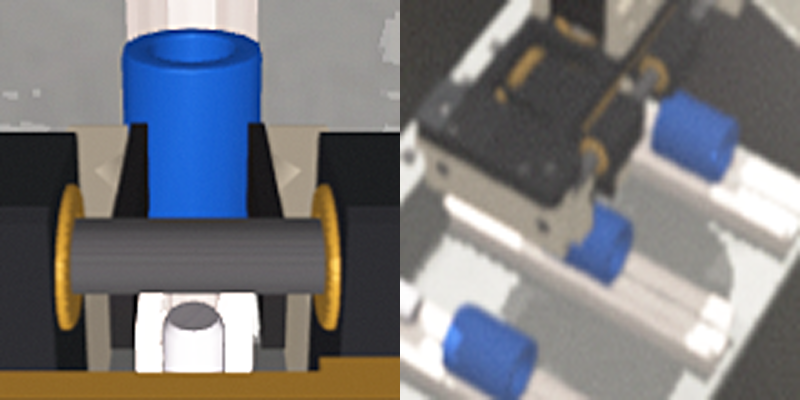

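The zoom shows the pad edges 40 px apart, overlapping the adapter's 54 px width. So the fingertips are closing above its widest part, and they don't reach as low as stated. With the jaws open they straddle the trough, so going 18 mm lower is safe either way.

arm_command(travel=[[0,0,0],[0,0,0],[0,0,0],[0,0,0],[0,0,-0.01],[0,0,-0.02],[0,0,-0.03],[0,0,-0.034],[0,0,-0.034]], delta_rot=[[0,0,0],[0,0,0],[0,0,0],[0,0,0],[0,0,0],[0,0,0],[0,0,0],[0,0,0],[0,0,0]], grip=0.6)

```text
time_s: 3.68
tcp_pos: [0.5574, -0.0238, 0.0388]
eef_rot: [-180.0, -0.0, -167.8]
contact_force: [-0.2, 0.1, -0.3]
gripper_width: 0.0527
gripper_force: 0.0
```

arm_command(travel=[[0,0,0],[0,0,0],[0,0,0],[0,0,0]], delta_rot=[[0,0,0],[0,0,0],[0,0,0],[0,0,0]], grip=0.2)

```text
time_s: 4.18
tcp_pos: [0.5578, -0.0246, 0.0397]
eef_rot: [-179.9, 0.0, -167.8]
contact_force: [0.8, -5.3, 3.5]
gripper_width: 0.0305
gripper_force: 5.0
```

Contact now, but on a 30.5 mm chord, so the tips are at about z = 0.05, some 10 mm above the reported TCP. I'll open, go 9 mm lower and 1 mm to -y, and grip again.

arm_command(travel=[[0,0,0],[0,0,0],[0,0,0],[0,-0.002,-0.006],[0,-0.002,-0.012],[0,-0.002,-0.018],[0,-0.002,-0.018]], delta_rot=[[0,0,0],[0,0,0],[0,0,0],[0,0,0],[0,0,0],[0,0,0],[0,0,0]], grip=0.5)

```text
time_s: 5.05
tcp_pos: [0.5572, -0.0248, 0.0296]
eef_rot: [-180.0, -0.0, -167.9]
contact_force: [-0.8, -0.2, -0.4]
gripper_width: 0.0438
gripper_force: 0.0
```

arm_command(travel=[[0,0,0],[0,0,0],[0,0,0],[0,0,0]], delta_rot=[[0,0,0],[0,0,0],[0,0,0],[0,0,0]], grip=0.2)

```text
time_s: 5.55
tcp_pos: [0.5576, -0.0249, 0.0303]
eef_rot: [-180.0, 0.0, -167.8]
contact_force: [-0.0, -1.7, 1.2]
gripper_width: 0.0307
gripper_force: 5.0
```

```bash
python3 - <<'E'
from look import *
st,c=look('wrist','w3'); print(st["time_s"],st["tcp_pos"],g(st["tcp_pos"]),st["contact_force"],st["moment"],st["gripper_width"],st["gripper_force"])
for b in blobs(c,*BLUE,100):
    print([(y,np.flatnonzero(b[2][y])[[0,-1]].tolist()) for y in range(232,316,6) if b[2][y].any()])
E
```

```text
5.55 [ 0.55763736 -0.0249011   0.03027088] [[-0.0119591  -0.00346159]] [-0.02507044 -1.71138735  1.20943153] [-0.87461234 -0.19216084  0.03805263] 0.030667423947337066 5.003826786742138
[(232, [96, 170]), (238, [96, 171]), (244, [98, 172]), (250, [99, 173]), (256, [100, 173]), (262, [101, 174]), (268, [102, 175]), (274, [104, 176]), (280, [105, 138]), (286, [106, 131]), (292, [107, 123]), (298, [108, 116])]
[(256, [288, 340]), (262, [282, 345]), (268, [282, 346]), (274, [282, 346]), (280, [282, 346]), (286, [282, 345]), (292, [282, 345]), (298, [282, 345]), (304, [283, 345]), (310, [283, 344])]
[(262, [464, 481]), (268, [452, 507]), (274, [451, 518]), (280, [490, 521]), (286, [497, 521]), (292, [504, 520]), (298, [512, 519])]
[]
```

arm_command(travel=[[0,0,0],[0,0,0],[0,0,0.007],[0,0,0.014]], delta_rot=[[0,0,0],[0,0,0],[0,0,0],[0,0,0]], grip=0.45)

```text
time_s: 6.1
tcp_pos: [0.5575, -0.0247, 0.0373]
eef_rot: [180.0, 0.0, -167.9]
contact_force: [0.5, 0.2, -0.8]
gripper_width: 0.0397
gripper_force: 0.0
```

arm_command(travel=[[0,0,0],[0,0,0],[0,0,0],[0,0,0]], delta_rot=[[0,0,0],[0,0,0],[0,0,0],[0,0,0]], grip=0.2)

```text
time_s: 6.6
tcp_pos: [0.5578, -0.025, 0.0373]
eef_rot: [-180.0, 0.0, -167.8]
contact_force: [0.3, -3.4, 4.0]
gripper_width: 0.0307
gripper_force: 5.0
```

arm_command(travel=[[0.01,0.002,0],[0.02,0.004,0],[0.03,0.006,0],[0.04,0.009,0],[0.05,0.011,0],[0.06,0.013,0]], delta_rot=[[0,0,0],[0,0,0],[0,0,0],[0,0,0],[0,0,0],[0,0,0]])

```text
time_s: 7.35
tcp_pos: [0.5871, -0.0186, 0.0371]
eef_rot: [-180.0, -0.1, -167.9]
contact_force: [-2.3, -3.5, 6.7]
gripper_width: 0.0304
gripper_force: 5.0
```

```bash
cat > chk.py <<'E'
from look import *
st=r.get_state(); print(st["time_s"],st["tcp_pos"],g(st["tcp_pos"]),st["contact_force"],st["gripper_width"],st["gripper_force"])
for n in ('scene','side'):
    _,c=look(n,'last_'+n)
    for b in blobs(c,*BLUE,50):
        rc=cv2.minAreaRect(cv2.findNonZero(b[2])); X=onz(c,[rc[0]],.045); print(n,b[1][4],g(X).round(4),np.round(rc[1],1))
E
python3 chk.py
```

```text
7.35 [ 0.58713829 -0.01858503  0.03707239] [[ 0.01821037 -0.00349611]] [-2.29086044 -3.50392134  6.69374617] 0.030427896547645196 5.000627099652775
scene 370 [[-0.0038  0.0811]] [24.3 16.8]
scene 217 [[-0.0265 -0.0894]] [22. 17.]
scene 341 [[ 0.0154 -0.0041]] [25.3 17.3]
side 232 [[-0.0286 -0.0877]] [20.2 13.9]
side 114 [[ 0.0061 -0.0015]] [13.   9.9]
side 316 [[-0.0055  0.0836]] [22.8 14.3]
```

arm_command(travel=[[0.01,0.001,0],[0.02,0.003,0],[0.03,0.005,0],[0.04,0.008,0],[0.05,0.01,0],[0.06,0.012,0],[0.07,0.014,0],[0.076,0.015,0],[0.076,0.015,0]], delta_rot=[[0,0,0],[0,0,0],[0,0,0],[0,0,0],[0,0,0],[0,0,0],[0,0,0],[0,0,0],[0,0,0]])

```text
time_s: 8.57
tcp_pos: [0.6234, -0.0107, 0.0356]
eef_rot: [180.0, -0.3, -167.9]
contact_force: [-5.3, 1.5, 1.9]
gripper_width: 0.0308
gripper_force: 5.0
```

```bash
python3 chk.py
```

```text
8.575 [ 0.62336644 -0.01070287  0.03564442] [[ 0.05528598 -0.00341551]] [-5.33793849  1.47590629  1.92445798] 0.03076997870192455 5.00354143739969
scene 95 [[-0.0116  0.0827]] [ 7.1 15.5]
scene 84 [[0.0185 0.0806]] [ 6.2 15.6]
scene 209 [[ 0.0346 -0.0015]] [14.4 15.7]
side 152 [[-0.0267 -0.0897]] [20.4 13. ]
side 141 [[ 0.0419 -0.0024]] [14.5 11.5]
side 269 [[-0.0054  0.0831]] [22.8 14.8]
```

arm_command(travel=[[0,0,0],[0,0,0],[0,0,0],[0,0,0.06],[0,0,0.12],[0,0,0.18],[0,0,0.18]], delta_rot=[[0,0,0],[0,0,0],[0,0,0],[0,0,0],[0,0,0],[0,0,0],[0,0,0]], grip=0.6)

```text
time_s: 9.55
tcp_pos: [0.6274, -0.0105, 0.1301]
eef_rot: [-180.0, 0.3, -167.8]
contact_force: [0.8, 0.5, -0.2]
gripper_width: 0.0524
gripper_force: 0.0
```

```bash
cat > top.py <<'E'
from look import *
def edges(c,b):
    ys,xs=np.nonzero(b[2]); 
    # near-end / far-end in gauge x along blob axis, taken as ray hits on the crown line z=.061
    P=g(onz(c,np.c_[xs,ys],.061)); m=np.median(P[:,1]); k=abs(P[:,1]-m)<.003
    return P[k,0].min().round(4),P[k,0].max().round(4),m.round(4)
st,c=look('wrist','top'); print(st["time_s"],st["tcp_pos"],g(st["tcp_pos"]),st["eef_rot"][2],st["gripper_width"])
for b in blobs(c,*BLUE,100):
    rc=cv2.minAreaRect(cv2.findNonZero(b[2])); print(b[1],g(onz(c,[rc[0]],.045)).round(4),edges(c,b))
E
python3 top.py; python3 - <<'E'
from look import *
for n in ['w1']:
    c=load(n)
    import importlib
    for b in blobs(c,*BLUE,100):
        ys,xs=np.nonzero(b[2]);P=g(onz(c,np.c_[xs,ys],.061));m=np.median(P[:,1]);k=abs(P[:,1]-m)<.003;print(P[k,0].min(),P[k,0].max(),m)
E
```

```text
9.55 [ 0.62739227 -0.01045463  0.13005241] [[ 0.05927388 -0.00402016]] -167.82958157695768 0.05237037796183092
[ 170   88   51   62 1836] [[-0.0308 -0.0872]] (np.float64(-0.0483), np.float64(-0.0102), np.float64(-0.0767))
[ 406  126   50   58 2515] [[-0.0061  0.0833]] (np.float64(-0.0252), np.float64(0.0131), np.float64(0.0773))
[ 295  200   40   58 2234] [[ 0.0508 -0.0019]] (np.float64(0.0253), np.float64(0.0687), np.float64(-0.0016))
-0.053234919108202085 -0.010703335460065334 -0.08160199699594332
-0.038220077991481825 0.006675227392359078 -0.002259741833404336
-0.03250079441906446 0.012271832508382955 0.07780184714235568
```

The middle adapter's far end is at 0.069 and its centre at 0.051, so it is fully home and sound. Next is the right trough.

arm_command(travel=[[-0.05,-0.07,0],[-0.1,-0.15,0],[-0.135,-0.202,0],[-0.135,-0.202,0],[-0.135,-0.202,-0.06],[-0.135,-0.202,-0.12],[-0.135,-0.202,-0.18],[-0.135,-0.202,-0.18],[-0.135,-0.202,-0.18]], delta_rot=[[0,0,0],[0,0,0],[0,0,0],[0,0,0],[0,0,0],[0,0,0],[0,0,0],[0,0,0],[0,0,0]])

```text
time_s: 10.72
tcp_pos: [0.5587, -0.1115, 0.0376]
eef_rot: [-180.0, 0.0, -167.8]
contact_force: [0.6, 0.5, 0.6]
gripper_width: 0.0528
gripper_force: 0.0
```

arm_command(travel=[[0,0,0],[0,0,0],[0,0,0],[0,0,0]], delta_rot=[[0,0,0],[0,0,0],[0,0,0],[0,0,0]], grip=0.2)

```text
time_s: 11.22
tcp_pos: [0.5584, -0.1119, 0.0378]
eef_rot: [-180.0, 0.1, -167.8]
contact_force: [-1.1, -0.2, 4.9]
gripper_width: 0.031
gripper_force: 5.0
```

Well centred, so I'll push.

arm_command(travel=[[0.013,0.003,0],[0.026,0.006,0],[0.039,0.008,0],[0.052,0.011,0],[0.065,0.014,0],[0.078,0.017,0],[0.091,0.02,0],[0.104,0.022,0],[0.117,0.025,0],[0.13,0.028,0],[0.143,0.031,0],[0.156,0.034,0],[0.163,0.035,0],[0.163,0.035,0]], delta_rot=[[0,0,0],[0,0,0],[0,0,0],[0,0,0],[0,0,0],[0,0,0],[0,0,0],[0,0,0],[0,0,0],[0,0,0],[0,0,0],[0,0,0],[0,0,0],[0,0,0]])

```text
time_s: 12.98
tcp_pos: [0.6384, -0.0944, 0.0366]
eef_rot: [180.0, -0.1, -167.9]
contact_force: [-5.0, -0.3, 3.3]
gripper_width: 0.0308
gripper_force: 5.0
```

arm_command(travel=[[0,0,0],[0,0,0],[0,0,0],[0,0,0.06],[0,0,0.12],[0,0,0.18],[0,0,0.18],[0,0,0.18]], delta_rot=[[0,0,0],[0,0,0],[0,0,0],[0,0,0],[0,0,0],[0,0,0],[0,0,0],[0,0,0]], grip=0.6)

```text
time_s: 13.98
tcp_pos: [0.6392, -0.0941, 0.1267]
eef_rot: [180.0, -0.0, -167.9]
contact_force: [0.1, 0.2, -0.7]
gripper_width: 0.0526
gripper_force: 0.0
```

```bash
python3 top.py
```

```text
13.975 [ 0.63923842 -0.09413687  0.12671964] [[ 0.05324192 -0.08832119]] -167.86092667932954 0.05257869304295559
[ 516  136   61   58 2926] [[-0.0064  0.0839]] (np.float64(-0.0252), np.float64(0.0134), np.float64(0.0729))
[ 293  209   42   60 2274] [[ 0.0515 -0.087 ]] (np.float64(0.0248), np.float64(0.0698), np.float64(-0.087))
[ 400  209   47   59 2381] [[ 0.0512 -0.0015]] (np.float64(0.0248), np.float64(0.0691), np.float64(-0.0072))
```

The right one is home too, with its centre at 0.0515. The left one should be the shrunk one, so I'll try it gently.

arm_command(travel=[[-0.06,0.09,0],[-0.12,0.18,0],[-0.17,0.27,0],[-0.188,0.308,0],[-0.188,0.308,0],[-0.188,0.308,-0.06],[-0.188,0.308,-0.12],[-0.188,0.308,-0.18],[-0.188,0.308,-0.18],[-0.188,0.308,-0.18]], delta_rot=[[0,0,0],[0,0,0],[0,0,0],[0,0,0],[0,0,0],[0,0,0],[0,0,0],[0,0,0],[0,0,0],[0,0,0]])

```text
time_s: 15.28
tcp_pos: [0.5461, 0.0593, 0.0375]
eef_rot: [-180.0, 0.0, -167.9]
contact_force: [-0.0, 0.0, 0.9]
gripper_width: 0.0522
gripper_force: 0.0
```

arm_command(travel=[[0,0,0],[0,0,0],[0,0,0],[0,0,0]], delta_rot=[[0,0,0],[0,0,0],[0,0,0],[0,0,0]], grip=0.2)

```text
time_s: 15.78
tcp_pos: [0.5459, 0.0595, 0.0378]
eef_rot: [-180.0, 0.1, -167.8]
contact_force: [0.5, -4.7, 5.5]
gripper_width: 0.0309
gripper_force: 5.0
```

arm_command(travel=[[0.013,0.003,0],[0.026,0.006,0],[0.039,0.008,0],[0.052,0.011,0],[0.065,0.014,0],[0.075,0.016,0],[0.082,0.018,0],[0.082,0.018,0]], delta_rot=[[0,0,0],[0,0,0],[0,0,0],[0,0,0],[0,0,0],[0,0,0],[0,0,0],[0,0,0]])

```text
time_s: 16.77
tcp_pos: [0.5845, 0.0678, 0.0362]
eef_rot: [-180.0, -0.2, -167.9]
contact_force: [-4.4, -3.6, 2.0]
gripper_width: 0.0304
gripper_force: 5.0
```

```bash
python3 chk.py; python3 top.py
```

```text
16.775 [0.58450613 0.06783151 0.03619573] [[0.03382541 0.08153868]] [-4.37331603 -3.59551129  1.9610284 ] 0.03042433913470835 4.9967091165308375
scene 266 [[0.0268 0.0855]] [22. 17.]
scene 233 [[ 0.0346 -0.0035]] [14.4 17.6]
scene 242 [[ 0.0348 -0.0889]] [14.6 17.7]
side 150 [[0.0201 0.0844]] [15. 12.]
16.875 [0.5844879  0.06784132 0.03617869] [[0.03380966 0.08155211]] -167.89136820734268 0.031133601187535356
[ 282  241   64   72 4249] [[0.0252 0.0829]] (np.float64(0.0013), np.float64(0.0366), np.float64(0.0831))
[117 279  22  18 104] [[ 0.0304 -0.0144]] (np.float64(0.0211), np.float64(0.0272), np.float64(-0.0051))
```

arm_command(travel=[[0,0,0],[0,0,0],[0,0,0],[0,0,0.06],[0,0,0.12],[0,0,0.18],[0,0,0.18],[0,0,0.18]], delta_rot=[[0,0,0],[0,0,0],[0,0,0],[0,0,0],[0,0,0],[0,0,0],[0,0,0],[0,0,0]], grip=0.6)

```text
time_s: 17.92
tcp_pos: [0.5862, 0.0688, 0.1268]
eef_rot: [180.0, -0.0, -167.9]
contact_force: [-0.2, -0.2, 0.0]
gripper_width: 0.0525
gripper_force: 0.0
```

```bash
python3 top.py
```

```text
17.925 [0.58622359 0.06881156 0.12677169] [[0.03571067 0.08213531]] -167.8610637966328 0.05250124587900344
[ 293  205   41   59 2252] [[0.0303 0.0831]] (np.float64(0.0043), np.float64(0.0483), np.float64(0.0831))
[  72  230   55   59 2015] [[ 0.0494 -0.087 ]] (np.float64(0.0233), np.float64(0.0603), np.float64(-0.0743))
[ 184  230   45   59 2083] [[ 0.051 -0.002]] (np.float64(0.0226), np.float64(0.0686), np.float64(0.0049))
```

The centre is at 0.030, stopped on its pin, so this is the shrunk one. I'll draw it back off with a firmer grip.

arm_command(travel=[[-0.011,-0.002,0],[-0.011,-0.002,-0.06],[-0.011,-0.002,-0.12],[-0.011,-0.002,-0.18],[-0.011,-0.002,-0.18],[-0.011,-0.002,-0.18]], delta_rot=[[0,0,0],[0,0,0],[0,0,0],[0,0,0],[0,0,0],[0,0,0]])

```text
time_s: 18.73
tcp_pos: [0.5814, 0.0678, 0.0377]
eef_rot: [-180.0, 0.0, -167.8]
contact_force: [0.9, 1.1, 0.9]
gripper_width: 0.0527
gripper_force: 0.0
```

arm_command(travel=[[0,0,0],[0,0,0],[0,0,0],[0,0,0],[0,0,0]], delta_rot=[[0,0,0],[0,0,0],[0,0,0],[0,0,0],[0,0,0]], grip=0.2, newtons=15)

```text
time_s: 19.35
tcp_pos: [0.5815, 0.0673, 0.0379]
eef_rot: [-180.0, 0.1, -167.8]
contact_force: [0.0, -4.8, 6.2]
gripper_width: 0.0303
gripper_force: 15.0
```

arm_command(travel=[[-0.015,-0.003,0],[-0.03,-0.006,0],[-0.045,-0.01,0],[-0.06,-0.013,0],[-0.075,-0.016,0],[-0.075,-0.016,0],[-0.075,-0.016,0.06],[-0.075,-0.016,0.12],[-0.075,-0.016,0.2],[-0.075,-0.016,0.2]], delta_rot=[[0,0,0],[0,0,0],[0,0,0],[0,0,0],[0,0,0],[0,0,0],[0,0,0],[0,0,0],[0,0,0],[0,0,0]])

```text
time_s: 20.6
tcp_pos: [0.5449, 0.0607, 0.14]
eef_rot: [179.9, 0.3, -167.8]
contact_force: [1.0, -0.4, 0.4]
gripper_width: 0.0304
gripper_force: 15.0
```

```bash
python3 - <<'E'
from look import *
st=r.get_state();print(st["time_s"],st["tcp_pos"],st["gripper_width"],st["gripper_force"])
s=load('scene');print('bottle',onz(s,[(492,346)],0).round(3))
for n in('scene','side'):
    c=load(n);I=c["img"].astype(int);m=((I[...,0]>90)&(I[...,1]<60)&(I[...,2]<60)).astype(np.uint8);k,l,q,ce=cv2.connectedComponentsWithStats(m);i=1+np.argmax(q[1:,4]);print(n,onz(c,[ce[i]],.015).round(3))
_,c=look('scene','s5')
for b in blobs(c,*BLUE,50): print(b[0],b[1][4],g(onz(c,[b[0]],.045)).round(4))
st,c=look('wrist','w5')
for b in blobs(c,*BLUE,50): print(b[1])
E
```

```text
20.6 [0.54486838 0.0606967  0.13995461] 0.030424071113995758 14.99830432003364
bottle [[0.74  0.273 0.   ]]
scene [[0.551 0.325 0.015]]
side [[0.505 0.339 0.015]]
[361.78019324 198.53381643] 414 [[-0.1294  0.1196]]
[316.66949153 264.51694915] 236 [[ 0.0358 -0.0036]]
[268.4214876  271.52892562] 242 [[ 0.036  -0.0889]]
[ 283  245   62   68 3935]
[ 91 273  44  40 628]
[198 273  33   5 127]
```

arm_command(travel=[[0,0.1,0],[0,0.2,0],[0,0.3,0],[0,0.4,0],[0.003,0.48,0],[0.003,0.522,0],[0.003,0.522,0],[0.003,0.522,0]], delta_rot=[[0,0,0],[0,0,0],[0,0,0],[0,0,0],[0,0,0],[0,0,0],[0,0,0],[0,0,0]])

```text
time_s: 21.7
tcp_pos: [0.5445, 0.3197, 0.1363]
eef_rot: [-180.0, -0.1, -167.9]
contact_force: [0.1, -0.0, -0.3]
gripper_width: 0.0304
gripper_force: 15.0
```

```bash
python3 - <<'E'
from look import *
st,c=look('wrist','w6');print(st["time_s"],st["tcp_pos"],st["gripper_width"])
I=c["img"].astype(int);m=((I[...,0]>60)&(I[...,0]>3*I[...,1])&(I[...,0]>3*I[...,2])).astype(np.uint8)
ys,xs=np.nonzero(m);P=onz(c,np.c_[xs,ys],.035);print(len(xs),P.min(0).round(3),P.max(0).round(3),[np.percentile(P[:,k],[1,99]).round(3) for k in (0,1)])
E
```

```text
21.7 [0.54450602 0.31972122 0.13625941] 0.03038207486258125
17460 [0.47  0.263 0.035] [0.598 0.384 0.035] [array([0.471, 0.587]), array([0.264, 0.382])]
```

View pics/w6.png

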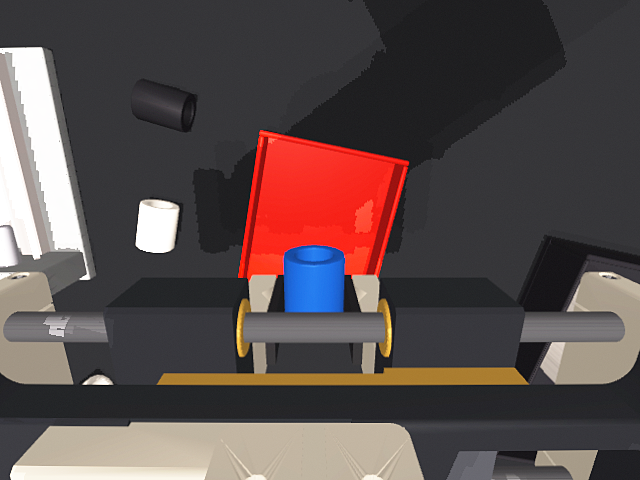

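The tray rim spans x from 0.471 and y from 0.263 to 0.383, so its centre is about (0.546, 0.323). The held adapter (column 314) is over it. Now I'll lower it and release.

arm_command(travel=[[0.002,0.005,-0.06],[0.002,0.005,-0.12],[0.002,0.005,-0.17],[0.002,0.005,-0.2],[0.002,0.005,-0.22],[0.002,0.005,-0.234],[0.002,0.005,-0.234]], delta_rot=[[0,0,0],[0,0,0],[0,0,0],[0,0,0],[0,0,0],[0,0,0],[0,0,0]])

```text
time_s: 22.62
tcp_pos: [0.546, 0.3232, 0.02]
eef_rot: [-180.0, -0.0, -167.9]
contact_force: [-0.7, 0.6, -0.6]
gripper_width: 0.0304
gripper_force: 15.0
```

arm_command(travel=[[0,0,0],[0,0,0],[0,0,0],[0,0,0],[0,0,0.06],[0,0,0.14],[0,0,0.24],[0,0,0.32],[0,0,0.32],[0,0,0.32]], delta_rot=[[0,0,0],[0,0,0],[0,0,0],[0,0,0],[0,0,0],[0,0,0],[0,0,0],[0,0,0],[0,0,0],[0,0,0]], grip=0.55)

```text
time_s: 23.88
tcp_pos: [0.5456, 0.3231, 0.1798]
eef_rot: [180.0, -0.0, -167.9]
contact_force: [0.6, -1.0, -0.3]
gripper_width: 0.0486
gripper_force: 0.0
```

```bash
python3 - <<'E'
from look import *
st=r.get_state();print(st["time_s"],st["tcp_pos"],st["contact_force"])
for n in('scene','side','wrist'):
    _,c=look(n,'f_'+n)
    for b in blobs(c,*BLUE,50): print(n,b[0].round(0),b[1][4],onz(c,[b[0]],.02).round(3),g(onz(c,[b[0]],.045)).round(4))
E
```

```text
23.875 [0.54560519 0.32307635 0.17976653] [ 0.60104828 -1.02717913 -0.33294819]
scene [499. 253.] 249 [[0.545 0.325 0.02 ]] [[0.0714 0.3245]]
scene [317. 265.] 235 [[ 0.58  -0.016  0.02 ]] [[ 0.0358 -0.0037]]
scene [268. 272.] 242 [[ 0.599 -0.103  0.02 ]] [[ 0.036  -0.0889]]
side [316. 184.] 270 [[ 0.658 -0.114  0.02 ]] [[ 0.0534 -0.088 ]]
side [293. 209.] 271 [[ 0.64  -0.028  0.02 ]] [[ 0.0542 -0.0027]]
side [178. 343.] 293 [[0.549 0.326 0.02 ]] [[0.0393 0.3505]]
wrist [314. 219.] 1277 [[0.545 0.325 0.02 ]] [[0.0436 0.341 ]]
```

```bash
python3 -c "
from plant import close_job
print(close_job())"
```

```text
the job is handed in; nothing more can be done
None
```

The left adapter was the shrunk one: it stopped about 20 mm short on its pin and now lies in the red tray, the middle and right ones are fully home on their pins, and I handed the job in at about 24 s with no verdict returned.

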